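Fit the grating insert into the vegetable slicer

TASK

Get the vegetable slicer ready for grating: put the orange grating insert, steel side up, into the slicer's empty recess and press it down until it is flush with the slicer's top. Then slide the black bolt with the red grip fully home over the end of the insert to lock it in. Leave the green slicing insert, the sardine tin and the peeler where they lie.

Things in the scene. Friction and masses are not known exactly. Their poses are not given: they have to be found in the camera images.
- slicer: White vegetable slicer, lying flat and fixed on the worktop, 244 x 100 x 34 mm (its x, y, z); origin at the centre of its underside. A recess is in the middle of its top, the bolt at the +x end, a ribbed steel run-on plate at the -x end. Grey guides beside the bolt (y = +-31 mm, x = 66 to 118 mm) and a stop behind it (x = 117 mm) rise 8 mm above the slicer's top.
- recess (a point): Centre of the mouth of the recess, level with the slicer's top (z = 34 mm); axes as the slicer's. The recess is 114 mm along x by 60 mm along y, which gives an insert 2 mm of play on each side, with a 4 mm 45 degree bevel round its mouth.
- lifter (a joint): Grey plate, 100 x 50 mm, in the recess that lifts inserts out, m: 0 fully up, 0.010 fully down. It starts up (0 to 0.002), so an insert laid on it stands 8 to 10 mm proud of the slicer's top. Stiff, about 6 N to push down, and stays where it is left. At 0.010 an insert on it is flush.
- lifter_top (a point): Centre of the lifter plate's upper face.
- bolt (a joint): Locking bolt, m: 0 open, 0.022 fully home, moved towards the slicer's -x, where it covers the last 11 mm of the insert. Starts at 0 to 0.003; about 2 N to slide; stays where left. It runs 2 mm above the slicer's top, so it passes only over a flush insert. Black plate 34 x 54 x 4 mm with a red grip on it.
- bolt_grip (a point): Centre of the top of the bolt's upright red grip, 25 mm above the slicer's top and 19 mm above the bolt's plate; the grip is 8 mm along the slicer's x, 40 mm along y. Moves with the bolt.
- grater: Grating insert: orange flat block, 110 x 56 x 20 mm (its x, y, z), 0.1 to 0.2 kg, steel top with rows of round holes; origin at the centre of its underside. Lies steel side up; fits the recess either way round, its x along the slicer's x. Hold it by its upper 6 mm across the 56 mm width, so the fingers stay clear of the slicer when it lies on the raised lifter.
- grater_top (a point): Centre of the grating insert's upper face, 20 mm above its origin.
- blade: Slicing insert, not wanted: same size but green, with one slanting blade; origin at the centre of its underside. The two inserts may lie in each other's places.
- sardine_tin: Blue and gold sardine tin, 63 x 105 x 24 mm, lying flat; origin at the centre of its underside. Bystander.
- peeler: Black-handled peeler, 51 x 172 x 17 mm, lying flat; origin at the centre of its underside. Bystander.

How it is judged:
On the way, in this order (a step that is already met when the one before it is completed fails the run):
1. the orange insert is pressed flush into the recess, the bolt still open (horizontal distance between grater_top and recess below 0.005 m and z of grater_top in the frame of recess between -0.003 and 0.0022 m and angle between grater's own z axis and vertical below 0.05 rad and angle between the x axis of grater and the x axis of slicer, either way round below 0.1 rad and value of joint bolt below 0.008 m), for 0.2 s.
2. the bolt is slid home over it (value of joint bolt above 0.018 m), for 0.2 s.
At the end, for the whole second after the job is handed in: The orange grating insert lies at rest in the slicer's recess, steel side up: its top between 3 mm below and 2.2 mm above the slicer's top, centred within 5 mm, tilted less than 0.05 rad; and the bolt is slid in by more than 18 of its 22 mm (horizontal distance between grater_top and recess below 0.005 m and z of grater_top in the frame of recess between -0.003 and 0.0022 m and angle between grater's own z axis and vertical below 0.05 rad and angle between the x axis of grater and the x axis of slicer, either way round below 0.1 rad and value of joint bolt above 0.018 m and linear speed of grater below 0.02 m/s); the robot touches nothing.
It fails at once if the green slicing insert is moved by more than 30 mm (distance of blade from where it was at the start of the episode above 0.03 m).
It fails at once if the sardine tin is moved by more than 30 mm (distance of sardine_tin from where it was at the start of the episode above 0.03 m).
It fails at once if the peeler is moved by more than 30 mm (distance of peeler from where it was at the start of the episode above 0.03 m).
It also fails if it takes over 54 s, if anything falls off the work surface, if the arm or the gripper's body presses on something with over 40 N, if the wrist force passes 120 N, or if a joint passes its speed limit or range.

ROBOT

A 6-joint arm with a two-finger parallel gripper is mounted at the origin on a cart in front of the work surface, level with it; the furniture and walls round the work are solid. World frame = base frame: x ahead of the robot, y to its left, z up, the work surface at z = 0. Lengths are in m, angles in rad, forces in N, time in s.
With the tool pointing down it reaches from about 0.325 to 0.775 m from the base axis. Payload 5.5 kg.
Tool frame: the origin (TCP) lies on the centre line of the jaws, within the pads' length; the fingertips stand 22 mm ahead of it and the grasp point (between the pads) lies 3 mm ahead of it; z points along the fingers, y is the line along which they close (so a half turn about z gives the same grasp; the last joint's range is limited). The gripper opens to 88 mm and grips with 3 to 60 N. Pads are 20 mm wide; open, the fingers measure 115 mm over their backs; the gripper's body (75 mm by 178 mm) begins 61 mm behind the grasp point.
Start: joints at [1.093, 0.091, 1.231, -0, 1.82, -0.057], TCP at [0.245, 0.548, 0.245] pointing down, gripper open.
Joint ranges: [-2.87, 2.87], [-0.86, 2.18], [0.17, 2.46], [-1.51, 4.65], [0.06, 2.69], [-2.65, 2.65]. Speed limits (rad/s): [2.57, 2.57, 3.01, 3.14, 3.14, 3.14].

INTERFACE

Orientations are given as a 3x3 rotation matrix whose columns are the frame's x, y, z axes.
In Python, from cell import arm gives the robot as it stands. The module is installed in compiled form; this text tells all that it offers.
- The arm moves only by the tool jog_arm, never from a script. Its arguments are lists of equal length, an entry for each row: "translation": the shift along the tool's x, y, z in units of 0.12 m (1.0 is 0.12 m), a list of three; "twist": the turn, a rotation vector about the tool's x, y, z in units of 180 degrees (1.0 is 180 degrees), a list of three. A call has 1 to 10 rows; each row shifts and turns the commanded pose from where the row before left it, along the tool's axes as they then stand; what a row does not reach is not made up. A row lasts 1/10 s, in which the tool goes at most 50 mm and 8.59 degrees, less where a joint would pass 70% of its speed; a pose out of reach is approached as far as the arm can. A call with a number of a shift or a turn outside -1 to 1 is refused whole. A call with a gripper value outside its range is refused whole. "fingers" is the closure, from 0 (fully open) to 1 (shut), set as the call begins (left out, the last holds). The fingers move at their own pace and stop on an object; "newtons" is the grip in N (left out, the last holds). Time passes only in rows, so rows that do not move let the fingers close. It gives the time, the measured TCP pose, the force, the opening and the grip force at its end, in the units of the state.
- arm.read_state(): the state, without advancing time (a new reading comes with each control period).
- arm.grab_frame(name): name is "side" or "top"; returns a dict with "frame" (420x560x3 uint8, red, green, blue), "intrinsics" (3x3 intrinsics, pixels), "R" (3x3) and "t" (3): a world point X has camera coordinates R X + t. Camera axes: x right, y down, z forward; pixel columns grow to the right and rows downward; lengths in m; the calibration is good to about 2 mm. A picture is of the moment at which its call begins. There is no depth.
- arm.close_job(): hands the job in; it is judged then, once.
Trained networks look in a picture, given as the dict that the camera call returned (one of the last four; its "shot" number tells which), for a name from the list of things; names that differ only in an ending like _2 or _b are one class to them, and where a whole thing is asked for, a point or a joint stands for the part that bears it (a point fixed in the world has none). Each returns a list of dicts, best first, with "p" (0 to 1); they miss things now and then, are a little off and sometimes report something else, mostly with a low value. They report only what shows in the picture. A call takes as long as a camera call.
- arm.boxes_of(picture, thing): "xyz" ([x, y, z] in m, in the coordinates of the camera as it stood for that picture, good to about 4 mm: the middle of the surface that is visible of it).
The state is a dict: "t": time; "joint_positions": joint angles; "qd": joint speeds; "tau": joint torques, N m; "ee_pos": TCP position; "tcp_rot": TCP orientation; "ft_force": force on the tool from outside, world axes, zero at the start; "torque": the same for the moment, N m; "width": finger opening in m; "grip_force": force on a finger pad.
Only numpy, scipy, OpenCV 4.12 (cv2) and the standard library are available. Lean on these libraries where they do the work, as an engineer would, in place of code of your own. Each camera call takes 0.05 s, during which the arm holds its last target. There are 200 camera calls.

## Working session

There is one attempt and no reset: what is moved stays moved. The work goes in short steps, Python scripts to look and compute and a tool call to move; the robot and the scene stay as the last step left them, time stands still between calls to the robot, and variables do not carry over. Pictures are saved under pics/ and viewed, at most 10 in all, crops included, and the job is handed in when it is done.

Besides the shell and the picture viewer there is one more tool, called after "Call:" as name(argument=value, ...) on one line, values as JSON. jog_arm: Moves the arm, as the interface text tells. Its arguments: {"type":"object","properties":{"translation":{"type":"array"},"twist":{"type":"array"},"fingers":{"type":"number"},"newtons":{"type":"number"}},"required":["translation","twist"]}

```bash
mkdir -p pics
cat > h.py <<'E'
import numpy as np, cv2
from cell import arm
def grab(n,save=None):
    p=arm.grab_frame(n)
    if save: cv2.imwrite('pics/'+save,p['frame'][:,:,::-1])
    return p
def w(p,xyz): return p['R'].T@(np.array(xyz)-p['t'])
def ray(p,uv,z):
    d=p['R'].T@np.linalg.inv(p['intrinsics'])@np.array([uv[0],uv[1],1.]); c=-p['R'].T@p['t']
    return c+d*(z-c[2])/d[2]
E
python3 - <<'E'
from h import *
np.set_printoptions(precision=4,suppress=True)
for n in ['top','side']:
    p=grab(n,n+'0.png'); print(n,-p['R'].T@p['t'])
    for k in ['slicer','grater','blade','bolt_grip','lifter','sardine_tin','peeler']:
        for b in arm.boxes_of(p,k)[:2]: print(k,round(b['p'],2),w(p,b['xyz']))
s=arm.read_state(); print(s['t'],s['tcp_rot'],s['ee_pos'],s['width'])
E
```

```text
top [ 0.3677 -0.2497  1.0781]
slicer 0.77 [ 0.4866 -0.0387  0.0317]
grater 0.95 [ 0.4842 -0.3955  0.0215]
blade 0.96 [ 0.642  -0.2535  0.0226]
bolt_grip 0.52 [0.4589 0.0415 0.0432]
lifter 0.66 [ 0.4856 -0.0356  0.0322]
lifter 0.31 [ 0.4849 -0.3981  0.0188]
sardine_tin 0.9 [ 0.6285 -0.4697  0.0213]
peeler 0.68 [ 0.4239 -0.5659  0.0162]
side [0.4264 0.8356 0.5746]
slicer 0.96 [0.4747 0.0004 0.0328]
grater 0.94 [ 0.4819 -0.3689  0.0183]
blade 0.79 [ 0.6425 -0.2303  0.0233]
bolt_grip 0.75 [0.4563 0.049  0.0434]
lifter 0.66 [0.461  0.0529 0.0443]
lifter 0.58 [ 0.4815 -0.0412  0.0262]
sardine_tin 0.86 [ 0.6282 -0.4493  0.0207]
peeler 0.52 [ 0.422  -0.5734  0.015 ]
0.8 [[-0.9128  0.4085  0.    ]
 [ 0.4085  0.9128  0.    ]
 [ 0.      0.     -1.    ]] [0.2451 0.5477 0.2446] 0.08777827005199793
```

View pics/top0.png

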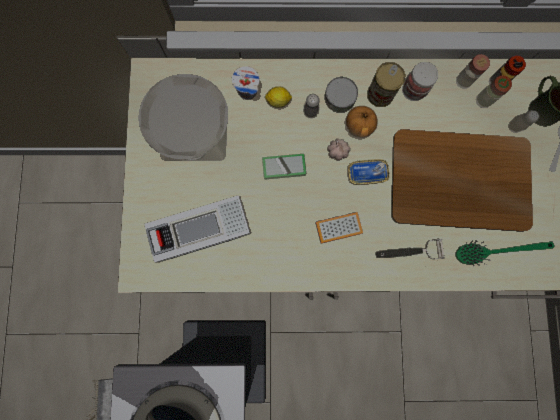

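View pics/side0.png

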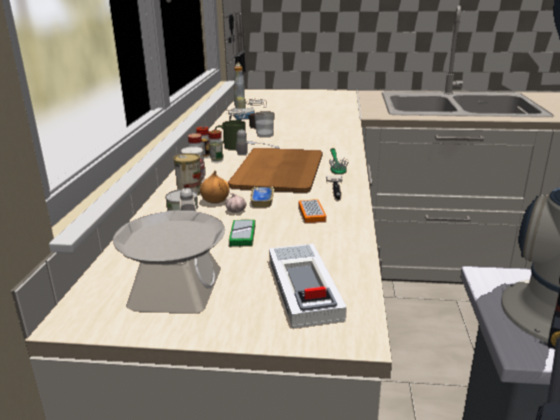

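The top view shows the orange insert at about (340,227) and the green one at (284,166). The slicer is at (198,229), its bolt with the red grip at the left end (158,240), i.e. towards world +y. The side view agrees. Next I measure outlines.

Run:
```python
from h import *
np.set_printoptions(precision=4,suppress=True)
p=grab('top'); f=p['frame']; hsv=cv2.cvtColor(f,cv2.COLOR_RGB2HSV)
def fit(mask,z,lab):
    cs,_=cv2.findContours(mask,0,cv2.CHAIN_APPROX_NONE); c=max(cs,key=cv2.contourArea)
    m=np.zeros_like(mask); cv2.drawContours(m,[c],-1,255,-1)
    ys,xs=np.nonzero(m); P=np.array([ray(p,(x,y),z)[:2] for x,y in zip(xs,ys)])
    mu=P.mean(0); e,v=np.linalg.eigh(np.cov(P.T)); a=v[:,1]; 
    r=cv2.minAreaRect(P.astype(np.float32)); 
    print(lab,mu,'ang',np.degrees(np.arctan2(a[1],a[0])),'dims',np.sqrt(12*e),'rect',r, 'px',xs.min(),xs.max(),ys.min(),ys.max()); return m
R=np.zeros(f.shape[:2],np.uint8)
def roi(m,x0,x1,y0,y1):
    o=R.copy(); o[y0:y1,x0:x1]=m[y0:y1,x0:x1]; return o
g=roi(cv2.inRange(hsv,(5,130,90),(20,255,255)),305,372,200,255)
a=fit(g,.02,'grater')
wm=roi(cv2.inRange(hsv,(0,0,60),(180,28,255)),140,255,190,268)
b=fit(wm,.034,'slicer')
red=roi(cv2.inRange(hsv,(0,150,80),(4,255,255))|cv2.inRange(hsv,(172,150,80),(180,255,255)),140,190,215,268)
c=fit(red,.059,'red')
crop=cv2.resize(f[190:268,140:255],None,fx=6.5,fy=6.5,interpolation=cv2.INTER_CUBIC)
cv2.imwrite('pics/crop1.png',crop[:,:,::-1])
print(hsv[230,185:215:5],hsv[262,190],hsv[200,215])
```

```text
grater [ 0.4852 -0.3952] ang 103.52913447684419 dims [0.0549 0.109 ] rect ((0.48535946011543274, -0.3953723907470703), (0.05493898689746857, 0.1088842824101448), 13.17993450164795) px 316 362 212 242
slicer [ 0.4779 -0.0437] ang 104.0174165179613 dims [0.1182 0.2492] rect ((0.4664005935192108, -0.05394059419631958), (0.14708970487117767, 0.29420170187950134), 16.849403381347656) px 140 254 195 263
red [0.4571 0.0456] ang -162.35833539433239 dims [0.0064 0.0396] rect ((0.457084059715271, 0.04552686959505081), (0.0386865958571434, 0.00625672796741128), 17.481029510498047) px 156 162 230 245
[[102  12 105]
 [108  12 110]
 [120   9 109]
 [128   9 110]
 [110  14 109]
 [108  11 111]] [ 30  23 152] [ 26  38 154]
```

View pics/crop1.png

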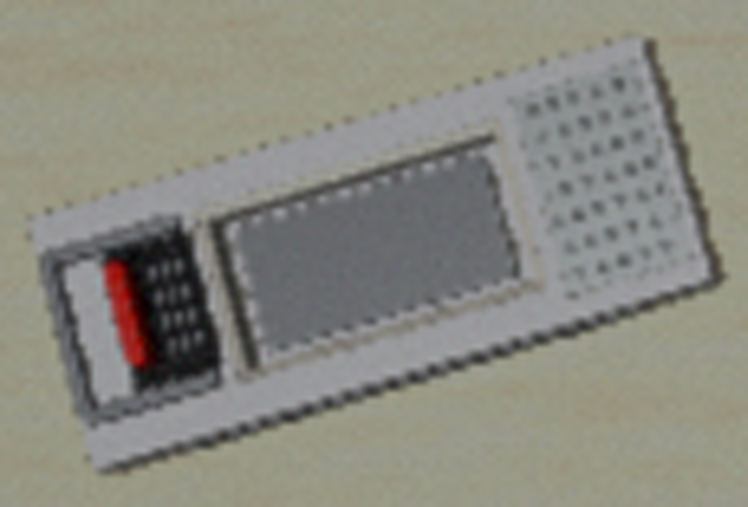

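The crop (scale 6.5, offset (140,190)) shows the slicer. The lifter plate has corners at about (232,232), (490,150), (520,278) and (262,355), and the red grip is at (125,315). I segment the plate and top.

```bash
cat > m.py <<'E'
from h import *
np.set_printoptions(precision=4,suppress=True)
p=grab('top'); f=p['frame']; lab=cv2.cvtColor(f,cv2.COLOR_RGB2LAB).astype(int)
print(lab[230,200],lab[255,190],lab[222,180],lab[262,190],lab[215,170])
for (u,v) in [(300,440),(300,200),(300,290),(100,280),(560,330)]: print((u,v),lab[190+int(v/6.5),140+int(u/6.5)])
def fit(m,z,lab):
    m=m.astype(np.uint8); n,L,st,_=cv2.connectedComponentsWithStats(m,connectivity=4)
    i=1+np.argmax(st[1:,4]); cs,_=cv2.findContours((L==i).astype(np.uint8),0,cv2.CHAIN_APPROX_NONE)
    c=max(cs,key=cv2.contourArea); mm=np.zeros_like(m); cv2.drawContours(mm,[c],-1,1,-1)
    ys,xs=np.nonzero(mm); P=np.array([ray(p,(x,y),z)[:2] for x,y in zip(xs,ys)])
    e,v=np.linalg.eigh(np.cov(P.T)); a=v[:,1]
    r=cv2.minAreaRect(P.astype(np.float32)); print(lab,P.mean(0),np.degrees(np.arctan2(a[1],a[0]))%180,np.sqrt(12*e),r)
    return mm
R=np.zeros(f.shape[:2],bool); R[190:268,140:255]=1
yel=lab[:,:,2]
A=fit(R&(yel<134)&(lab[:,:,0]>140),.034,'slicer')
B=fit(R&(abs(lab[:,:,0]-lab[230,200,0])<14)&(yel<132)&(np.indices(R.shape)[1]>170),.0232,'plate')
o=f.copy(); o[A>0]=o[A>0]//2+[60,0,0]; o[B>0]=[0,255,0]
cv2.imwrite('pics/seg.png',cv2.resize(o[190:268,140:255],None,fx=6,fy=6,interpolation=0)[:,:,::-1])
E
python3 m.py
```

```text
[116 129 126] [163 124 137] [104 128 128] [162 125 136] [148 125 139]
(300, 440) [160 125 139]
(300, 200) [ 86 127 130]
(300, 290) [114 128 127]
(100, 280) [162 128 127]
(560, 330) [ 91 130 126]
slicer [ 0.4915 -0.0673] 107.5826314153309 [0.1207 0.2396] ((0.4835459887981415, -0.038701266050338745), (0.09934844821691513, 0.2426595538854599), 17.079479217529297)
plate [ 0.4837 -0.0392] 106.9575093894561 [0.0526 0.1009] ((0.4839637875556946, -0.03898654878139496), (0.057996273040771484, 0.10612530261278152), 15.379140853881836)
```

View pics/seg.png

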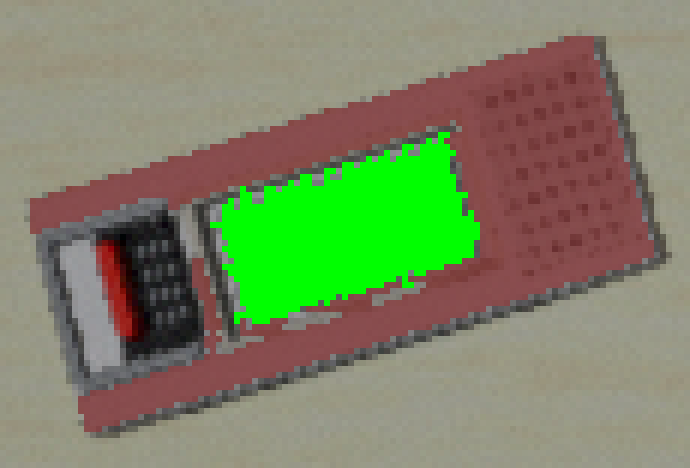

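Slicer: centre (0.4836,-0.0389), +x axis at 107.1°, dims 99x243 mm, which match the given size. The plate centre agrees, and the grip lies 88.6 mm along +x. Grater: (0.4853,-0.3953), x axis at 103.4°. First I turn the tool by 52.5°.

Call:
jog_arm(translation=[[0,0,0],[0,0,0],[0,0,0],[0,0,0],[0,0,0],[0,0,0],[0,0,0],[0,0,0]], twist=[[0,0,0.0417],[0,0,0.0417],[0,0,0.0417],[0,0,0.0417],[0,0,0.0417],[0,0,0.0417],[0,0,0.0417],[0,0,0]], fingers=0)

```text
t: 1.7
ee_pos: [0.2451, 0.5477, 0.2446]
tcp_rot: [[-0.23, 0.973, 0.0], [0.973, 0.23, -0.0], [-0.0, 0.0, -1.0]]
ft_force: [-0.1, -0.2, 0.6]
width: 0.0877
grip_force: 0.0
```

```bash
cat > go.py <<'E'
import sys; from h import *
s=arm.read_state(); R=np.array(s['tcp_rot']); t=np.array([float(a) for a in sys.argv[1:4]]); n=int(sys.argv[5])
d=R.T@(t-np.array(s['ee_pos']))/.12; yaw=np.degrees(np.arctan2(R[1,1],R[0,1]))
print('t',round(s['t'],2),'pos',np.round(s['ee_pos'],4),'yaw_y',round(yaw,2),'per row',np.round(d/n,4),'mm/row',round(np.linalg.norm(d)*120/n,1))
print('twist',round((yaw-float(sys.argv[4]))/180/n,5),'R22',R[2,2],'F',np.round(s['ft_force'],1),'w',round(s['width'],4),s['grip_force'])
E
python3 go.py .4853 -.3953 .16 13.4 22
```

```text
t 1.7 pos [0.2451 0.5477 0.2446] yaw_y 13.28 per row [-0.3685  0.0065  0.0321] mm/row 44.4
twist -3e-05 R22 -0.9999999996661281 F [-0.1 -0.2  0.6] w 0.0877 0.0
```

Call:
jog_arm(translation=[[-0.3685,0.0065,0.032],[-0.3685,0.0065,0.032],[-0.3685,0.0065,0.032],[-0.3685,0.0065,0.032],[-0.3685,0.0065,0.032],[-0.3685,0.0065,0.032],[-0.3685,0.0065,0.032],[-0.3685,0.0065,0.032],[-0.3685,0.0065,0.032],[-0.3685,0.0065,0.032]], twist=[[0,0,0],[0,0,0],[0,0,0],[0,0,0],[0,0,0],[0,0,0],[0,0,0],[0,0,0],[0,0,0],[0,0,0]])

```text
t: 2.7
ee_pos: [0.3548, 0.1176, 0.2064]
tcp_rot: [[-0.235, 0.972, 0.001], [0.972, 0.235, 0.0], [-0.0, 0.001, -1.0]]
ft_force: [-0.1, 0.1, -0.4]
width: 0.0875
grip_force: 0.0
```

Call:
jog_arm(translation=[[-0.3685,0.0065,0.032],[-0.3685,0.0065,0.032],[-0.3685,0.0065,0.032],[-0.3685,0.0065,0.032],[-0.3685,0.0065,0.032],[-0.3685,0.0065,0.032],[-0.3685,0.0065,0.032],[-0.3685,0.0065,0.032],[-0.3685,0.0065,0.032],[-0.3685,0.0065,0.032]], twist=[[0,0,0],[0,0,0],[0,0,0],[0,0,0],[0,0,0],[0,0,0],[0,0,0],[0,0,0],[0,0,0],[0,0,0]])

```text
t: 3.7
ee_pos: [0.4646, -0.3112, 0.1677]
tcp_rot: [[-0.234, 0.972, 0.0], [0.972, 0.234, -0.0], [-0.0, 0.0, -1.0]]
ft_force: [-0.6, 0.4, 0.4]
width: 0.0878
grip_force: 0.0
```

Call:
jog_arm(translation=[[-0.3685,0.0065,0.032],[-0.3685,0.0065,0.032],[0,0,0],[0,0,0],[0,0,0]], twist=[[0,0,0],[0,0,0],[0,0,0],[0,0,0],[0,0,0]])

```text
t: 4.2
ee_pos: [0.4865, -0.394, 0.1608]
tcp_rot: [[-0.233, 0.972, 0.001], [0.972, 0.233, -0.0], [-0.0, 0.001, -1.0]]
ft_force: [-0.2, 0.2, 0.0]
width: 0.0879
grip_force: 0.0
```

```bash
python3 go.py .4853 -.3953 .0365 13.4 7
```

```text
t 4.2 pos [ 0.4865 -0.394   0.1608] yaw_y 13.47 per row [-0.0011 -0.0018  0.148 ] mm/row 17.8
twist 6e-05 R22 -0.9999998108858741 F [-0.2  0.2  0. ] w 0.0879 0.0
```

Call:
jog_arm(translation=[[-0.001,-0.002,0.148],[-0.001,-0.002,0.148],[-0.001,-0.002,0.148],[-0.001,-0.002,0.148],[-0.001,-0.002,0.148],[-0.001,-0.002,0.148],[-0.001,-0.002,0.148],[0,0,0],[0,0,0],[0,0,0]], twist=[[0,0,0],[0,0,0],[0,0,0],[0,0,0],[0,0,0],[0,0,0],[0,0,0],[0,0,0],[0,0,0],[0,0,0]])

```text
t: 5.2
ee_pos: [0.4858, -0.3962, 0.0381]
tcp_rot: [[-0.232, 0.973, 0.002], [0.973, 0.232, -0.002], [-0.003, 0.002, -1.0]]
ft_force: [0.6, -0.6, 0.8]
width: 0.0878
grip_force: 0.0
```

Call:
jog_arm(translation=[[0,0,0],[0,0,0],[0,0,0],[0,0,0],[0,0,0],[0,0,0],[0,0,0],[0,0,0]], twist=[[0,0,0],[0,0,0],[0,0,0],[0,0,0],[0,0,0],[0,0,0],[0,0,0],[0,0,0]], fingers=1, newtons=25)

```text
t: 6.0
ee_pos: [0.485, -0.3962, 0.0359]
tcp_rot: [[-0.231, 0.973, 0.0], [0.973, 0.231, -0.0], [-0.0, 0.0, -1.0]]
ft_force: [0.1, -0.3, 1.1]
width: 0.0557
grip_force: 25.0
```

```bash
python3 go.py .4853 -.3953 .12 17.1 4
```

```text
t 6.0 pos [ 0.485  -0.3962  0.0359] yaw_y 13.35 per row [ 0.0016  0.0011 -0.1752] mm/row 21.0
twist -0.00521 R22 -0.9999999821486981 F [ 0.1 -0.3  1.1] w 0.0557 24.999875128269196
```

Call:
jog_arm(translation=[[0,0,-0.17],[0,0,-0.17],[0,0,-0.17],[0,0,-0.17],[0,0,0],[0,0,0],[0,0,0]], twist=[[0,0,0],[0,0,-0.0052],[0,0,-0.0052],[0,0,-0.0052],[0,0,-0.0052],[0,0,0],[0,0,0]])

```text
t: 6.7
ee_pos: [0.4844, -0.3956, 0.1153]
tcp_rot: [[-0.294, 0.956, -0.002], [0.956, 0.294, 0.002], [0.003, -0.002, -1.0]]
ft_force: [-0.1, -0.1, -2.3]
width: 0.0555
grip_force: 25.0
```

```bash
python3 go.py .4839 -.0398 .09 17.1 10; python3 -c "
from h import *
grab('side','s1.png')"
```

```text
t 6.7 pos [ 0.4844 -0.3956  0.1153] yaw_y 17.08 per row [0.2835 0.0867 0.0217] mm/row 35.7
twist -1e-05 R22 -0.9999954693891648 F [-0.1 -0.1 -2.3] w 0.0555 24.99955326318741
```

View pics/s1.png

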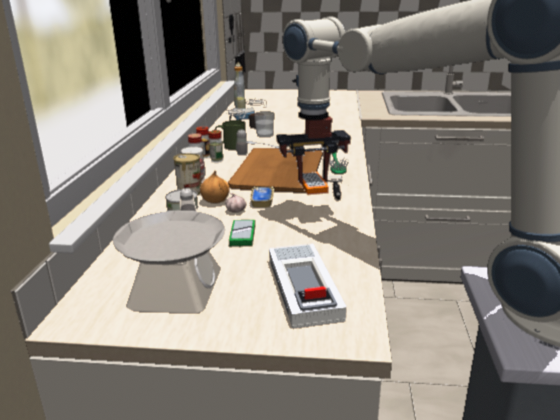

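The insert is held at (315,183), lifted and looking level. I carry it over the recess.

Call:
jog_arm(translation=[[0.2835,0.0865,0],[0.2835,0.0865,0],[0.2835,0.0865,0],[0.2835,0.0865,0],[0.2835,0.0865,0],[0.2835,0.0865,0],[0.2835,0.0865,0],[0.2835,0.0865,0],[0.2835,0.0865,0],[0.2835,0.0865,0]], twist=[[0,0,0],[0,0,0],[0,0,0],[0,0,0],[0,0,0],[0,0,0],[0,0,0],[0,0,0],[0,0,0],[0,0,0]])

```text
t: 7.75
ee_pos: [0.4834, -0.039, 0.1161]
tcp_rot: [[-0.294, 0.956, -0.002], [0.956, 0.294, 0.0], [0.001, -0.002, -1.0]]
ft_force: [0.8, 0.3, -2.5]
width: 0.0558
grip_force: 25.0
```

Call:
jog_arm(translation=[[0,0,0.05],[0,0,0.05],[0,0,0.05],[0,0,0],[0,0,0],[0,0,0]], twist=[[0,0,0],[0,0,0],[0,0,0],[0,0,0],[0,0,0],[0,0,0]])

```text
t: 8.35
ee_pos: [0.4843, -0.0411, 0.0996]
tcp_rot: [[-0.293, 0.956, 0.0], [0.956, 0.293, -0.0], [-0.0, 0.0, -1.0]]
ft_force: [-0.4, -0.3, -1.6]
width: 0.0556
grip_force: 25.0
```

```bash
python3 go.py .4839 -.0398 .06 17.1 4; python3 -c "
from h import *
p=grab('top'); f=p['frame']
q=grab('side'); g=q['frame'][210:340,240:370]
a=cv2.resize(f[185:270,140:255],(400,296)); b=cv2.resize(g,(390,390))
o=np.zeros((390,790,3),np.uint8); o[:296,:400]=a; o[:,400:]=b
cv2.imwrite('pics/c2.png',o[:,:,::-1])"
```

```text
t 8.35 pos [ 0.4843 -0.0411  0.0996] yaw_y 17.02 per row [0.0029 0.     0.0824] mm/row 9.9
twist -0.00011 R22 -0.9999999810232303 F [-0.4 -0.3 -1.6] w 0.0556 24.999409317970276
```

View pics/c2.png

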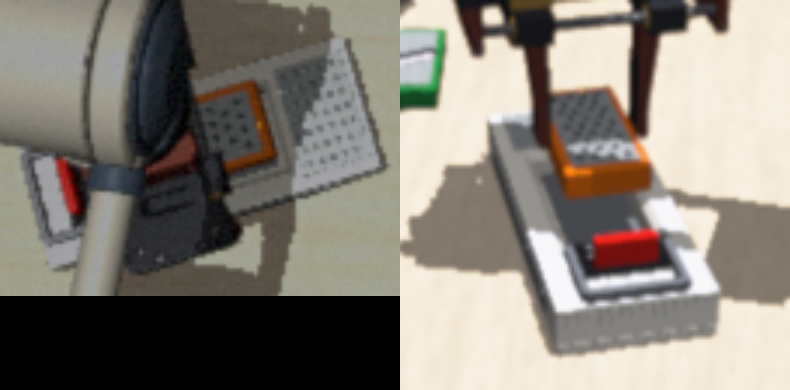

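The insert hangs level above the recess and is aligned with it. I lower it.

Call:
jog_arm(translation=[[0.003,0,0.08],[0.003,0,0.08],[0.003,0,0.08],[0.003,0,0.03],[0,0,0.03],[0,0,0.03],[0,0,0],[0,0,0],[0,0,0]], twist=[[0,0,0],[0,0,0],[0,0,0],[0,0,0],[0,0,0],[0,0,0],[0,0,0],[0,0,0],[0,0,0]])

```text
t: 9.35
ee_pos: [0.4839, -0.0391, 0.0602]
tcp_rot: [[-0.294, 0.956, 0.0], [0.956, 0.294, -0.0], [-0.0, 0.0, -1.0]]
ft_force: [-0.1, 0.5, -1.1]
width: 0.0558
grip_force: 25.0
```

Still no contact force; I lower a little more.

Call:
jog_arm(translation=[[0,0,0.006],[0,0,0.006],[0,0,0.006],[0,0,0],[0,0,0]], twist=[[0,0,0],[0,0,0],[0,0,0],[0,0,0],[0,0,0]])

```text
t: 9.85
ee_pos: [0.484, -0.0391, 0.0582]
tcp_rot: [[-0.294, 0.956, 0.001], [0.956, 0.294, -0.0], [-0.0, 0.001, -1.0]]
ft_force: [-1.7, 0.3, 3.9]
width: 0.0552
grip_force: 25.0
```

Contact at the lifter's height. I release, raise, and close the fingers.

Call:
jog_arm(translation=[[0,0,0],[0,0,0],[0,0,0],[0,0,0],[0,0,-0.1],[0,0,-0.2],[0,0,-0.2],[0,0,0]], twist=[[0,0,0],[0,0,0],[0,0,0],[0,0,0],[0,0,0],[0,0,0],[0,0,0],[0,0,0]], fingers=0)

```text
t: 10.65
ee_pos: [0.4858, -0.0394, 0.1225]
tcp_rot: [[-0.294, 0.956, 0.007], [0.956, 0.294, -0.001], [-0.003, 0.007, -1.0]]
ft_force: [0.5, -0.6, -0.2]
width: 0.0878
grip_force: 0.0
```

Call:
jog_arm(translation=[[0,0,0],[0,0,0],[0,0,0],[0,0,0],[0,0,0],[0,0,0],[0,0,0],[0,0,0]], twist=[[0,0,0],[0,0,0],[0,0,0],[0,0,0],[0,0,0],[0,0,0],[0,0,0],[0,0,0]], fingers=1, newtons=10)

```text
t: 11.45
ee_pos: [0.4838, -0.0391, 0.1177]
tcp_rot: [[-0.294, 0.956, 0.0], [0.956, 0.294, 0.0], [0.0, 0.0, -1.0]]
ft_force: [1.9, 0.2, 0.0]
width: 0.0273
grip_force: 0.0
```

```bash
python3 go.py .4836 -.0389 .068 17.1 5; python3 -c "
from h import *
q=grab('side'); g=q['frame'][210:340,240:370]
cv2.imwrite('pics/c3.png',cv2.resize(g,(520,520))[:,:,::-1])"
```

```text
t 11.45 pos [ 0.4838 -0.0391  0.1177] yaw_y 17.09 per row [ 0.0003 -0.0002  0.0828] mm/row 9.9
twist -1e-05 R22 -0.9999999994475919 F [1.9 0.2 0. ] w 0.0273 0.0
```

View pics/c3.png

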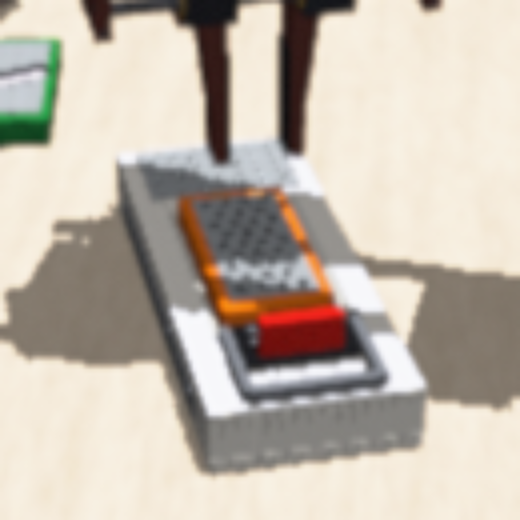

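The insert sits squarely in the recess, standing proud as expected. I press at its centre.

Call:
jog_arm(translation=[[0,0,0.083],[0,0,0.083],[0,0,0.083],[0,0,0.083],[0,0,0.083],[0,0,0],[0,0,0]], twist=[[0,0,0],[0,0,0],[0,0,0],[0,0,0],[0,0,0],[0,0,0],[0,0,0]])

```text
t: 12.2
ee_pos: [0.4836, -0.039, 0.0676]
tcp_rot: [[-0.294, 0.956, -0.001], [0.956, 0.294, 0.0], [0.0, -0.001, -1.0]]
ft_force: [-0.4, 0.2, 0.3]
width: 0.0005
grip_force: 0.0
```

Call:
jog_arm(translation=[[0,0,0.017],[0,0,0.017],[0,0,0.017],[0,0,0.017],[0,0,0.017],[0,0,0.017],[0,0,0],[0,0,0],[0,0,0]], twist=[[0,0,0],[0,0,0],[0,0,0],[0,0,0],[0,0,0],[0,0,0],[0,0,0],[0,0,0],[0,0,0]])

```text
t: 13.1
ee_pos: [0.4842, -0.0391, 0.0563]
tcp_rot: [[-0.294, 0.956, 0.001], [0.956, 0.294, -0.0], [-0.001, 0.001, -1.0]]
ft_force: [-0.4, -1.0, 6.0]
width: 0.0004
grip_force: 3.2
```

Call:
jog_arm(translation=[[0,0,0.006],[0,0,0.006],[0,0,0],[0,0,0],[0,0,0]], twist=[[0,0,0],[0,0,0],[0,0,0],[0,0,0],[0,0,0]])

```text
t: 13.6
ee_pos: [0.4843, -0.0392, 0.0562]
tcp_rot: [[-0.294, 0.956, 0.002], [0.956, 0.294, -0.0], [-0.001, 0.002, -1.0]]
ft_force: [-4.3, 0.8, 12.5]
width: 0.0004
grip_force: 6.8
```

Bottomed out: the force rises with no travel. I raise and go behind the grip.

Call:
jog_arm(translation=[[0,0,-0.1],[0,0,-0.15],[0,0,-0.2],[0,0,0],[0,0,0],[0,0,0]], twist=[[0,0,0],[0,0,0],[0,0,0],[0,0,0],[0,0,0],[0,0,0]])

```text
t: 14.2
ee_pos: [0.4831, -0.039, 0.1065]
tcp_rot: [[-0.294, 0.956, -0.002], [0.956, 0.294, 0.0], [0.001, -0.002, -1.0]]
ft_force: [-0.5, 0.5, -0.0]
width: 0.0005
grip_force: 0.0
```

```bash
python3 go.py .4513 .0663 .108 17.1 5; python3 -c "
from h import *
q=grab('side'); g=q['frame'][210:340,240:370]
cv2.imwrite('pics/c4.png',cv2.resize(g,(520,520))[:,:,::-1])"
```

```text
t 14.2 pos [ 0.4831 -0.039   0.1065] yaw_y 17.09 per row [ 0.1833  0.001  -0.0023] mm/row 22.0
twist -1e-05 R22 -0.999997062838932 F [-0.5  0.5 -0. ] w 0.0005 0.0
```

View pics/c4.png

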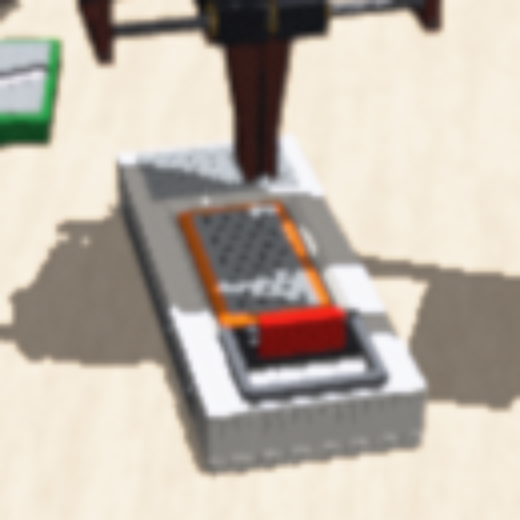

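The insert is now flush, with no orange side wall visible. I move behind the grip and lower.

Call:
jog_arm(translation=[[0.1833,0.001,0],[0.1833,0.001,0],[0.1833,0.001,0],[0.1833,0.001,0],[0.1833,0.001,0],[0,0,0],[0,0,0],[0,0,0]], twist=[[0,0,0],[0,0,0],[0,0,0],[0,0,0],[0,0,0],[0,0,0],[0,0,0],[0,0,0]])

```text
t: 15.05
ee_pos: [0.452, 0.0655, 0.1077]
tcp_rot: [[-0.293, 0.956, -0.001], [0.956, 0.293, -0.001], [-0.0, -0.001, -1.0]]
ft_force: [-0.3, 0.2, 0.0]
width: 0.0004
grip_force: 0.0
```

```bash
python3 go.py .4513 .0663 .0675 17.1 3
```

```text
t 15.05 pos [0.452  0.0655 0.1077] yaw_y 17.07 per row [ 0.0026 -0.0011  0.1116] mm/row 13.4
twist -6e-05 R22 -0.9999995708496775 F [-0.3  0.2  0. ] w 0.0004 0.0
```

Call:
jog_arm(translation=[[0.0026,0,0.11],[0.0026,0,0.11],[0.0026,0,0.11],[0,0,0],[0,0,0]], twist=[[0,0,0],[0,0,0],[0,0,0],[0,0,0],[0,0,0]])

```text
t: 15.55
ee_pos: [0.4513, 0.067, 0.0678]
tcp_rot: [[-0.294, 0.956, -0.002], [0.956, 0.294, -0.0], [0.0, -0.002, -1.0]]
ft_force: [0.9, -0.6, 0.0]
width: 0.0004
grip_force: 0.0
```

Call:
jog_arm(translation=[[-0.03,0,0],[-0.03,0,0],[-0.03,0,0],[-0.03,0,0],[-0.03,0,0],[-0.03,0,0],[0,0,0],[0,0,0]], twist=[[0,0,0],[0,0,0],[0,0,0],[0,0,0],[0,0,0],[0,0,0],[0,0,0],[0,0,0]])

```text
t: 16.35
ee_pos: [0.458, 0.046, 0.0683]
tcp_rot: [[-0.293, 0.956, -0.0], [0.956, 0.293, -0.001], [-0.001, -0.001, -1.0]]
ft_force: [-0.1, -0.1, 0.3]
width: 0.0006
grip_force: 0.0
```

```bash
python3 go.py .4513 .0663 .0675 17.1 1
```

```text
t 16.35 pos [0.458  0.046  0.0683] yaw_y 17.07 per row [ 0.1781 -0.0034  0.0066] mm/row 21.4
twist -0.00019 R22 -0.9999995506306806 F [-0.1 -0.1  0.3] w 0.0006 0.0
```

Call:
jog_arm(translation=[[-0.02,0,0],[-0.02,0,0],[-0.015,0,0],[0,0,0],[0,0,0]], twist=[[0,0,0],[0,0,0],[0,0,0],[0,0,0],[0,0,0]])

```text
t: 16.85
ee_pos: [0.4594, 0.0413, 0.0684]
tcp_rot: [[-0.295, 0.956, -0.002], [0.956, 0.295, 0.003], [0.003, -0.001, -1.0]]
ft_force: [-2.0, 6.3, 0.8]
width: 0.0003
grip_force: 3.3
```

Call:
jog_arm(translation=[[-0.01,0,0],[-0.01,0,0],[0,0,0],[0,0,0]], twist=[[0,0,0],[0,0,0],[0,0,0],[0,0,0]])

```text
t: 17.25
ee_pos: [0.4595, 0.041, 0.0684]
tcp_rot: [[-0.296, 0.955, -0.003], [0.955, 0.296, 0.007], [0.007, -0.001, -1.0]]
ft_force: [-5.3, 14.3, 2.6]
width: 0.0003
grip_force: 7.3
```

The bolt stops hard at about 19–20 mm travel. I back off, raise, move away and verify.

Call:
jog_arm(translation=[[0.05,0,0],[0.05,0,0],[0,0,0],[0,0,-0.2],[0,0,-0.35],[0,0,-0.35],[0.35,0,-0.1],[0.35,0,0],[0,0,0]], twist=[[0,0,0],[0,0,0],[0,0,0],[0,0,0],[0,0,0],[0,0,0],[0,0,0],[0,0,0],[0,0,0]])

```text
t: 18.15
ee_pos: [0.4319, 0.1327, 0.1896]
tcp_rot: [[-0.298, 0.955, 0.002], [0.955, 0.298, 0.001], [0.001, 0.002, -1.0]]
ft_force: [0.8, -0.8, 0.2]
width: 0.0007
grip_force: 0.0
```

Call:
jog_arm(translation=[[0.35,0,0],[0.35,0,0],[0.35,0,0],[0.35,0,0],[0.35,0,0],[0,0,0],[0,0,0]], twist=[[0,0,0],[0,0,0],[0,0,0],[0,0,0],[0,0,0],[0,0,0],[0,0,0]])

```text
t: 18.85
ee_pos: [0.371, 0.3301, 0.188]
tcp_rot: [[-0.295, 0.955, -0.0], [0.955, 0.295, -0.002], [-0.001, -0.001, -1.0]]
ft_force: [0.2, 0.7, -0.2]
width: 0.0009
grip_force: 0.0
```

Run:
```python
from h import *
p=grab('top'); f=p['frame']; hsv=cv2.cvtColor(f,cv2.COLOR_RGB2HSV)
m=cv2.inRange(hsv,(0,150,80),(4,255,255))|cv2.inRange(hsv,(172,150,80),(180,255,255)); m[:215]=0;m[268:]=0;m[:,:140]=0;m[:,200:]=0
ys,xs=np.nonzero(m); P=np.array([ray(p,(x,y),.059)[:2] for x,y in zip(xs,ys)])
r=P.mean(0); c=np.array([.4836,-.0389]); a=np.radians(107.1)
print(len(xs),r,(r-c)@[np.cos(a),np.sin(a)])
b=cv2.resize(f[190:268,140:255],None,fx=5,fy=5,interpolation=2); cv2.imwrite('pics/c5.png',b[:,:,::-1])
```

```text
45 [0.46314694 0.0270758 ] 0.06907323830895935
```

View pics/c5.png

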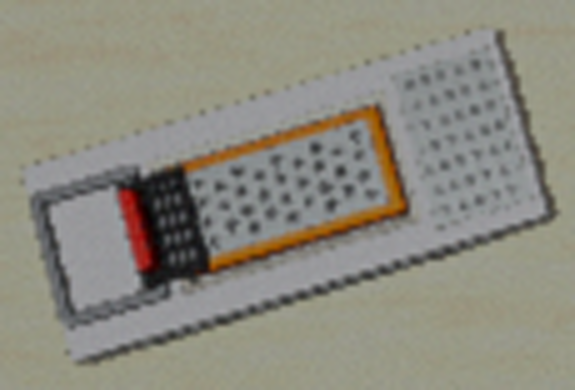

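The bolt lies over the insert's end (crop about (185,220)), and the grip has moved 19.5 mm to a hard stop. The insert is centred and flush, so I hand in.

```bash
python3 -c "
from cell import arm
print(arm.close_job())"
```

```text
the job is handed in; nothing more can be done
None
```

The orange grating insert is flush in the slicer's recess, steel side up, with the bolt slid over its end to a hard stop; I handed the job in at about 19 s, and the hand-in returned no verdict.

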